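# Vent the degassing pot and hover its lid over the rim

### The arm

A 6-joint arm with a two-finger parallel gripper is mounted at the origin on the work surface. World frame = base frame: x ahead of the robot, y to its left, z up, the work surface at z = 0. Lengths are in mm, angles in rad, forces in N, time in s.
With the tool pointing down it reaches from about 350 to 875 mm from the base axis. Payload 4.2 kg.
Tool frame: the origin (TCP) lies at the very end of the fingers, on their centre line; the grasp point (between the pads) lies 19 mm behind it; z points along the fingers, y is the line along which they close (so a half turn about z gives the same grasp; the last joint's range is limited). The gripper opens to 85 mm and grips with 20 to 120 N. Pads are 22 mm wide; open, the fingers measure 114 mm over their backs; the gripper's body (76 mm by 85 mm) begins 54 mm behind the grasp point. The pads swing forward as they close: fully open they stand 13 mm farther back than shut.
Start: joints at [-0.959, 0.385, 0.008, 0, -1.194, -0.259], TCP at [215.969, -586.478, 231.312] pointing down, gripper open.
Joint ranges: [-3.14, 3.14], [-1.21, 2.06], [-1.07, 1.41], [-3.16, 2.05], [-2.99, -0.16], [-3.1, 3.1]. Speed limits (rad/s): [2.79, 2.79, 3.14, 3.14, 3.14, 3.14].

### API

Orientations are given as a unit quaternion [x, y, z, w].
In Python, from bench import arm, viewer gives the robot as it stands. The module is installed in compiled form; this text tells all that it offers.
- The arm moves only by the tool pendant, called after "Request:" as name(argument=value, ...) on one line, values as JSON. Schema: {"type":"object","properties":{"deltas":{"type":"array","items":{"type":"number"},"minItems":6,"maxItems":60},"jaw":{"type":"number"},"only":{"type":"string"},"quiet":{"type":"boolean"},"lines":{"type":"string"}},"required":["deltas"],"additionalProperties":false}. deltas is one flat list of numbers that holds 1 to 10 rows one after another, with no inner brackets; each row has 6 numbers: dx, dy, dz in fractions of the full range, 1 being 500 mm, then a rotation vector rx, ry, rz in shares of 2 pi rad (1.0 is 2 pi rad); each row is the pose to reach, as a shift and turn from the pose commanded when the call began, along the tool's axes at that moment; what a row does not reach only later rows make up. A row lasts 1/10 s, in which the tool goes at most 50 mm and 0.15 rad, less where a joint would pass 70% of its speed; a pose out of reach is approached as far as the arm can. jaw is the finger opening in mm, set as the call begins (left out keeps the last). The fingers move at their own pace and stop on an object; the grip force is fixed at half the most. Time passes only in rows, so rows that do not move let the fingers close. The tool returns the time, the measured TCP pose, the force, the opening and the grip force at its end. only (a regular expression) keeps the lines of the reply that match it, lines (a string "A,B") keeps lines A to B, and quiet returns only ok. A shift or turn number past 1, either way, is cut back to 1. Input that does not fit is refused with a message, and nothing moves.
- arm.read_state(): the state, without advancing time (a new reading comes with each control period).
- viewer.get_image(name): name is "scene" or "side" or "wrist"; returns (picture, depth): 384x512x3 uint8, blue, green, red; 384x512 float32, mm along the optical axis (not along the pixel's ray), 0 where there is no reading.
- viewer.get_calibration(name): a dict with "K" (3x3 intrinsics, pixels), "rvec" (rotation vector, rad) and "tvec" (3), from world to camera coordinates, as OpenCV has them. Camera axes: x right, y down, z forward; pixel columns grow to the right and rows downward; lengths in mm; the calibration is good to about 2 mm. The wrist camera is an equidistant fisheye: a pixel r from the principal point sees the ray r / f radians off the axis. A picture is of the moment at which its call begins: read the wrist's pose just before it. get_calibration takes no time and is no camera call; for the wrist camera it gives the pose at the moment of the call.
- arm.job_done(): hands the job in; it is judged then, once.
The state is a dict: "clock": time; "joints": joint angles; "joint_vel": joint speeds; "joint_efforts": joint torques, N m; "position": TCP position; "ee_rot": TCP orientation; "contact_force": force on the tool from outside, world axes, zero at the start; "wrist_torque": the same for the moment, N m; "gripper_width": finger opening in mm; "grasp_force": force on a finger pad.
Only numpy, scipy, OpenCV 4.12 (cv2) and the standard library are available. Lean on these libraries where they do the work, as an engineer would, in place of code of your own. Each camera call takes 0.05 s, during which the arm holds its last target. There are 200 camera calls.

### The job

Turn the red vent valve on the steel degassing pot fully open, then pick up the lid from the blue tray, carry it across clear of the bottles and stop with it level and centred about one centimetre above the pot's rim, its two yellow ears in line with the pot's two clamp lugs, ready to be lowered. The lid must never touch the pot, and the bottles and the other loose things stay where they are. Finish while still holding the lid there, motionless: do not put it down or let go.

Things in the scene. Friction and masses are not known exactly. Their poses are not given: they have to be found in the camera images.
- pot: Steel open pot fixed to the table, left or right, 130 mm diameter, 100 mm high, wall 6 mm. Origin: centre of underside; z up. Two dark clamp lugs 24 mm wide reach to 88 mm from the centre along its +y and -y (top at 98 mm). A brass vent pipe with the valve runs along its -x to 160 mm from the centre, no higher than 52 mm but for the valve's stem (12 mm diameter) and handle.
- pot_rim (a point): Centre of the pot's mouth at the height of the rim (100 mm above the table); axes as the pot's.
- valve_axis (a point): Point on the valve's upright hinge axis, 105 mm from the pot's centre towards the pot's -x, at mid-height of the red handle (79 mm above the table); axes as the pot's.
- valve_tip (a point): Free end of the red valve handle, 70 mm from the hinge axis, at the handle's mid-height (79 mm). The handle is a level bar 12 mm wide, 14 mm high (72 to 86 mm above the table).
- valve (a joint): Angle of the vent valve's handle: 0 = shut (handle along the pot's +y, across the pipe), 1.571 = fully open at the stop (along the pot's -x, over the pipe, away from the pot). Opens counter-clockwise from above. Starts shut or nearly (0 to 0.3), stays where left; friction 0.15 N m, about 3 N at 55 mm from the axis.
- tray: Open blue tray 240 x 240 mm, 45 mm high, walls and floor 5 mm, fixed to the table on the other side from the pot. Origin: centre of its underside.
- lid: Loose lid lying in the tray, about 0.4 kg: aluminium disc 140 mm diameter, 12 mm thick; two yellow ears 24 mm wide reach to 89 mm from the centre along its +y and -y. Origin: centre of underside; z up. Black bridge handle over the centre: bar 84 mm long along its x, 14 mm wide (grip along its y), 38 to 54 mm above the underside, posts at x = +-34 mm. Same after a half turn.
- bottle1: Amber bottle with black cap, 62 mm diameter, 135 mm high, loose, standing between pot and tray, nearest the robot of the three. Origin: centre of its underside.
- bottle2: Same kind of amber bottle, the middle one of the row.
- bottle3: Same kind of amber bottle, the far one of the row.
- beaker: Open steel beaker, 72 mm diameter, 85 mm high, loose, at the far left. Origin: centre of its underside.
- jar: White plastic jar with blue cap, 68 mm diameter, 80 mm high, loose, at the far right. Origin: centre of its underside.
- wrench: Steel wrench 170 mm long lying flat on the table in front of the row of bottles, near the robot. Origin: centre of its underside.
There are look-alikes about, which are no part of the job. What is shaped like the pot but green is not meant.

How it is judged (in metres and radians):
On the way, in this order (a step that is already met when the one before it is completed fails the run):
1. the vent valve is fully open (value of joint valve above 1.42 rad), for 0.2 s.
2. the lid is held by the fingers, lifted out of the tray (height (world z) of lid above 0.07 m and contact force between the fingers and lid above 0.5 N), for 0.2 s.
At the end, for the whole second after the job is handed in: Valve past 1.42 rad (of 1.571); lid gripped, motionless, underside 3 to 20 mm above the rim, centre within 9 mm of the pot's axis, ears within 0.13 rad of the lugs, tilt under 0.09 rad, not touching the pot; bottles, beaker, jar, wrench within 25 mm of their starts (value of joint valve above 1.42 rad and z of lid in the frame of pot_rim between 0.003 and 0.02 m and horizontal distance between lid and pot_rim below 0.009 m and angle between the y axis of lid and the y axis of pot, either way round below 0.13 rad and angle between lid's own z axis and vertical below 0.09 rad and contact force between lid and pot below 0.05 N and contact force between the fingers and lid above 0.5 N and linear speed of lid below 0.02 m/s and distance of each of bottle1, bottle2, bottle3, beaker, jar, wrench from where it was at the start of the episode below 0.025 m); the arm keeps its last pose, push and grip.
It fails at once if the lid touches the pot or its valve (contact force between lid and pot above 0.5 N).
It fails at once if a bottle, the beaker, the jar or the wrench is displaced by more than 25 mm or a bottle tipped (distance of any of bottle1, bottle2, bottle3, beaker, jar, wrench from where it was at the start of the episode above 0.025 m or angle between any of bottle1, bottle2, bottle3's own z axis and vertical above 0.5 rad).
It also fails if it takes over 72 s, if anything falls off the work surface, if the arm or the gripper's body presses on something with over 40 N, if the wrist force passes 120 N, or if a joint passes its speed limit or range.

## Working session

There is one attempt and no reset: what is moved stays moved. The work goes in short steps, Python scripts to look and compute and a tool call to move; the robot and the scene stay as the last step left them, time stands still between calls to the robot, and variables do not carry over. Pictures are saved under pics/ and viewed, at most 10 in all, crops included, and the job is handed in when it is done.

```bash
mkdir -p pics; cat > h.py <<'E'
import numpy as np, cv2
from bench import arm, viewer
from scipy.spatial.transform import Rotation as R
def cloud(n):
    im,d=viewer.get_image(n); c=viewer.get_calibration(n); K=np.array(c['K'])
    Rm=cv2.Rodrigues(np.array(c['rvec'],float))[0]; t=np.array(c['tvec'],float).ravel()
    v,u=np.mgrid[:384,:512]
    P=np.stack([(u-K[0,2])/K[0,0]*d,(v-K[1,2])/K[1,1]*d,d],-1)
    return im,d,(P-t)@Rm
E
python3 - <<'E'
from h import *
a=[]
for n in ['scene','side']:
    im,d,P=cloud(n); np.savez(n+'.npz',im=im,d=d,P=P); a.append(im)
    c=viewer.get_calibration(n); print(n,c, (d>0).mean())
cv2.imwrite('pics/a.png',cv2.resize(a[0],(800,600)));cv2.imwrite('pics/b.png',cv2.resize(a[1],(800,600)))
print(arm.read_state())
E
```

```text
scene {'K': array([[379.13143172,   0.        , 252.10083019],
       [  0.        , 379.13143172, 191.89498828],
       [  0.        ,   0.        ,   1.        ]]), 'rvec': array([ 1.99776064,  1.24345705, -0.53691232]), 'tvec': array([-245.16855566, -260.743803  , 1493.35255977])} 0.9960784912109375
side {'K': array([[401.6558186 ,   0.        , 256.34014354],
       [  0.        , 401.6558186 , 195.11690322],
       [  0.        ,   0.        ,   1.        ]]), 'rvec': array([ 0.99571267, -2.45252344,  1.0490248 ]), 'tvec': array([ 394.83283322,  347.75362885, 1008.2950149 ])} 0.9959564208984375
{'clock': 0.1, 'joints': array([-9.59378434e-01,  3.85449364e-01,  6.77902737e-03, -4.36666675e-04,
       -1.19398707e+00, -2.58619808e-01]), 'joint_vel': array([-0.000173  , -0.00033684,  0.00303158,  0.00062747,  0.00022873,
        0.00063492]), 'joint_efforts': array([-2.15179812e-04, -3.93320167e+01,  1.88930494e+01,  4.19799238e+00,
       -2.59039683e-03,  9.95903946e-06]), 'position': array([ 215.80612186, -586.01336611,  230.35547919]), 'ee_rot': array([-1.75406284e-01,  9.84495672e-01,  9.29395423e-04, -2.08115232e-04]), 'contact_force': array([-0.03586671,  0.93835924,  0.05466977]), 'wrist_torque': array([-0.01651828, -0.03270523, -0.05874669]), 'grasp_force': 0.0, 'gripper_width': 85.25178248428382}
```

View pics/a.png

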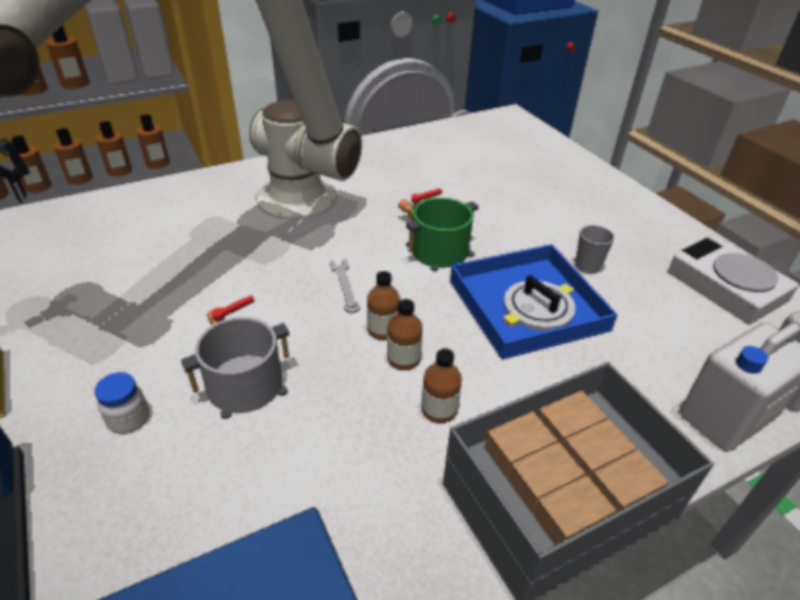

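View pics/b.png

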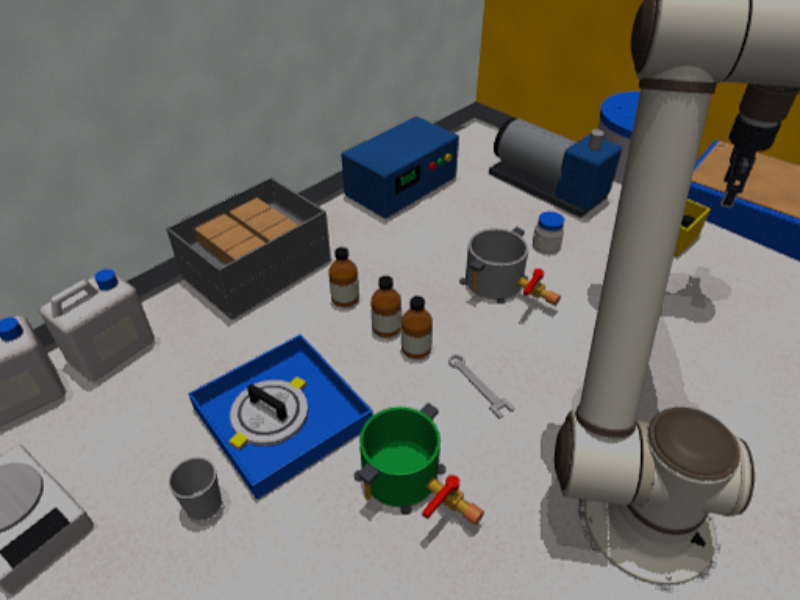

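The scene view (800 px scale) shows the steel pot at (240,360), its red handle at (232,308), its lugs at (190,365) and (282,332), the lid at (540,300) in the tray and the bottles at (383,305), (405,335), (442,385). In the side view the pot is at (497,262), its handle at (535,280), the lid at (268,408), and the green decoy at (400,455).

```bash
python3 - <<'E'
from h import *
from scipy.optimize import least_squares
S={}
for n,pb,lb in [('scene',(170,270,300,420),(495,250,590,335)),('side',(455,220,575,315),(225,370,315,455))]:
    f=np.load(n+'.npz'); im,P=f['im'],f['P']; hsv=cv2.cvtColor(im,cv2.COLOR_BGR2HSV); H,Sa,V=cv2.split(hsv.astype(int))
    def box(b): 
        m=np.zeros((384,512),bool); a=[int(x*.64) for x in b]; m[a[1]:a[3],a[0]:a[2]]=1; return m
    red=((H<5)|(H>174))&(Sa>190)&(V>90); yel=(H>22)&(H<34)&(Sa>150); 
    z=P[...,2]
    def circ(q,r):
        g=lambda p:np.hypot(q[:,0]-p[0],q[:,1]-p[1])-r
        s=least_squares(g,np.median(q[:,:2],0),loss='soft_l1',f_scale=2); return s.x.round(1),np.abs(s.fun).mean()
    m=box(pb)&(Sa<80)&(z>97)&(z<104); q=P[m]
    rim=circ(q,62); print(n,'rim',m.sum(),rim)
    r=np.hypot(*(q[:,:2]-rim[0]).T)
    lug=P[box(pb)&(Sa<80)&(z>90)&(z<102)&(np.hypot(P[...,0]-rim[0][0],P[...,1]-rim[0][1])>70)&(np.hypot(P[...,0]-rim[0][0],P[...,1]-rim[0][1])<92)]
    v=lug[:,:2]-rim[0]; a=np.arctan2(v[:,1],v[:,0]); print('lug axis mod pi',len(a),np.angle(np.exp(2j*a).mean())/2)
    ax=np.linalg.svd(v)[2][0]; s=v@ax; print(' lug means',lug[s>0].mean(0).round(1),lug[s<0].mean(0).round(1))
    h=P[box(pb)&red&(z>60)]; print('red',len(h),h.mean(0).round(1),np.percentile(h[:,2],[5,95]))
    t=h[h[:,2]>82]; c=t.mean(0); ax=np.linalg.svd(t[:,:2]-c[:2])[2][0]; s=(t[:,:2]-c[:2])@ax
    print(' top',c.round(1),'ends',(c[:2]+ax*s.min()).round(1),(c[:2]+ax*s.max()).round(1))
    y=P[box(lb)&yel]; print('yel z',np.percentile(y[:,2],[10,50,90]))
    c=y.mean(0)[:2]; ax=np.linalg.svd(y[:,:2]-c)[2][0]; s=(y[:,:2]-c)@ax
    e1,e2=y[s>0].mean(0),y[s<0].mean(0); print(' ears',len(y),e1.round(1),e2.round(1),'ang',np.arctan2(*(e1-e2)[[1,0]]),'mid',((e1+e2)/2).round(1))
    k=P[box(lb)&(V<60)&(z>48)&(z<75)]; c=k[:,:2].mean(0); ax=np.linalg.svd(k[:,:2]-c)[2][0]; s=(k[:,:2]-c)@ax
    t=k[k[:,2]>np.percentile(k[:,2],95)-6];print(' bar',len(k),t.mean(0).round(1),'ang',np.arctan2(ax[1],ax[0]),'zt',np.percentile(k[:,2],95),'ends',c+ax*s.min(),c+ax*s.max())
    d=P[box(lb)&(Sa<60)&(z>12)&(z<24)]; print(' disc z',np.median(d[:,2]),'ctr',(d.max(0)+d.min(0))/2)
    for nm,bb in [('b',(360,265,470,425) if n=='scene' else (325,240,440,360))]:
        cap=box(bb)&(V<50)&(z>115)&(z<140); nn,l,st,ce=cv2.connectedComponentsWithStats(cap.astype(np.uint8))
        for i in range(1,nn):
            if st[i,4]>12: print(' cap',P[l==i].mean(0).round(0))
    w=P[box((325,255,362,315) if n=='scene' else (440,350,520,420))&(Sa<60)&(z>3)&(z<15)&(V<170)]; print(' wrench',w.min(0).round(),w.max(0).round())
    j=P[(box((90,370,150,435)) if n=='scene' else box((530,205,570,255)))&(z>70)&(z<90)&(H>100)&(H<125)&(Sa>100)]; print(' jar',j.mean(0).round())
E
```

```text
scene rim 475 (array([ 545. , -290.1]), np.float64(5.140259834850403))
lug axis mod pi 131 -1.5101326156179582
 lug means [ 551.6 -368.5   97.7] [ 542.5 -211.    98.1]
red 73 [ 439.4 -275.9   85.2] [81.06395797 88.9420233 ]
 top [ 439.3 -275.7   85.8] ends [ 429.6 -235.9] [ 446.1 -303.4]
yel z [13.55064594 17.91559791 21.04387253]
 ears 28 [623.  212.4  17.3] [599.4 369.   19.4] ang -1.4212859894946381 mid [611.2 290.7  18.4]
 bar 107 [610.2 290.6  59.7] ang -0.03811870996372216 zt 62.00977387190554 ends [528.41067896 294.45566878] [647.24397572 289.92370156]
 disc z 19.966525716104325 ctr [598.30052824 332.95197608  18.03875284]
 cap [533. -18. 133.]
 cap [616. -19. 132.]
 cap [745. -18. 134.]
 wrench [296. -58.   3.] [460.   1.  13.]
 jar [ 538. -481.   80.]
side rim 201 (array([ 536.6, -287.6]), np.float64(4.529410697207982))
lug axis mod pi 64 -1.5072155689685205
 lug means [ 531.7 -207.7   96.6] [ 542.9 -366.5   96.6]
red 63 [ 419.6 -255.    99.4] [82.40424089 88.99922799]
 top [ 419.3 -254.4   99.8] ends [ 444.4 -302. ] [-47.9 630.5]
yel z [14.00073516 16.64208786 18.8574844 ]
 ears 112 [578.2 374.5  29.5] [613.3 217.   16.4] ang 1.7899899675666802 mid [595.8 295.8  23. ]
 bar 151 [597.2 294.8  58.8] ang -2.974144847572795 zt 61.18503197234378 ends [641.40654817 303.18128519] [557.26533926 288.95884869]
 disc z 17.86354516973186 ctr [599.7359078  285.30101117  17.82699759]
 cap [730. -10. 132.]
 cap [602. -10. 132.]
 cap [518. -10. 133.]
 wrench [ 286. -126.    3.] [452.  43.  12.]
 jar [ 524. -475.   79.]
```

```bash
cat >> h.py <<'E'
def to(x,y,z):
    s=arm.read_state(); r=R.from_quat(s['ee_rot']); print('row',r.inv().apply(np.array([x,y,z])-s['position']).round(1),'toolx yaw',np.arctan2(*r.as_matrix()[[1,0],0]).round(4),'pos',s['position'].round(1),'tilt',r.as_matrix()[:,2].round(3),s['clock'])
E
python3 -c "
from h import *
to(455,-234,230)"
```

```text
row [-346.1  247.7    0.8] toolx yaw -2.789 pos [ 215.8 -586.   230.4] tilt [-0.001  0.002 -1.   ] 0.1
```

The manual's scale: shifts go in shares of 500 mm and turns go in shares of 2 pi rad. Converting my numbers, -346 mm / 500 = -0.692, -308 mm / 500 = -0.616.

Request:
pendant(deltas=[-0.076,0.054,0,0,0,0,-0.152,0.108,0,0,0,0,-0.23,0.164,0,0,0,0,-0.306,0.22,0,0,0,0,-0.384,0.274,0,0,0,0,-0.46,0.33,0,0,0,0,-0.538,0.384,0,0,0,0,-0.616,0.44,0,0,0,0,-0.692,0.496,0,0,0,0,-0.692,0.496,0,0,0,0], jaw=0)

```text
clock: 1.1
position: [457.4, -230.4, 231.0]
ee_rot: [-0.179, 0.984, 0.0, 0.0]
contact_force: [-0.7, -0.3, -0.3]
gripper_width: 0.1
grasp_force: 0.0
```

Request:
pendant(deltas=[0,0,0,0,0,0,0,0,0,0,0,0])

```text
clock: 1.3
position: [454.4, -234.6, 231.0]
ee_rot: [-0.175, 0.985, 0.0, -0.0]
contact_force: [0.4, -1.0, -0.4]
gripper_width: -0.1
grasp_force: 0.0
```

```bash
python3 - <<'E'
from h import *
im,d=viewer.get_image('wrist'); c=viewer.get_calibration('wrist'); print(c)
np.savez('w1.npz',im=im,d=d,K=c['K'],rv=c['rvec'],t=c['tvec']); cv2.imwrite('pics/w1.png',cv2.resize(im,(800,600)))
E
```

```text
{'K': array([[297.31863964,   0.        , 263.87030905],
       [  0.        , 297.31863964, 198.5491448 ],
       [  0.        ,   0.        ,   1.        ]]), 'rvec': array([-1.67875367, -2.4025234 , -0.38990816]), 'tvec': array([ 377.67569485, -369.09411665,  270.65092099])}
```

View pics/w1.png

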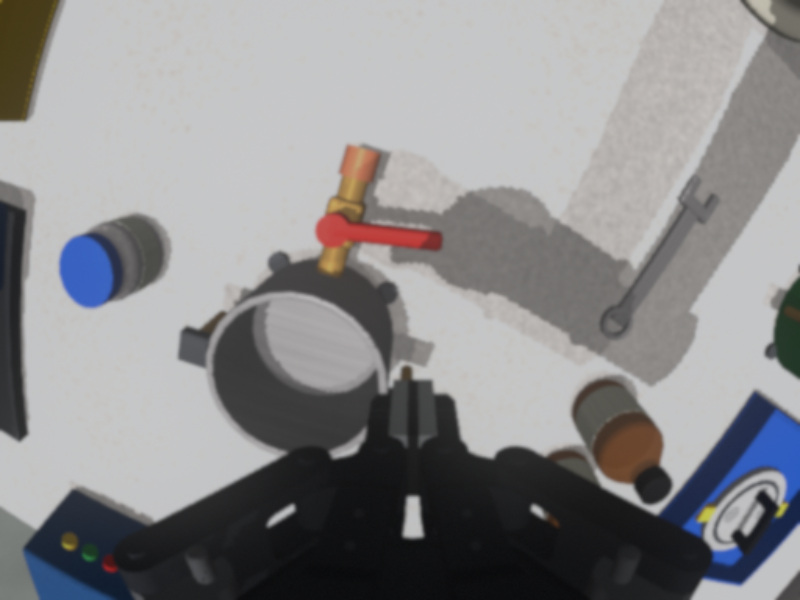

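The wrist view shows the pot rim centred near (297,372), the valve pivot at (333,231), its tip at (441,240), the pipe end at (362,155) and the left lug at (195,345).

```bash
cat >> h.py <<'E'
def cast(uv,z,f):
    K=f['K']; Rm=cv2.Rodrigues(f['rv'].astype(float))[0]; t=f['t'].ravel()
    q=(np.atleast_2d(np.array(uv,float))-K[[0,1],2])/K[0,0]; th=np.linalg.norm(q,axis=1)
    ray=np.c_[q/np.maximum(th,1e-9)[:,None]*np.sin(th)[:,None],np.cos(th)]@Rm; C=-Rm.T@t
    return C+ray*((z-C[2])/ray[:,2])[:,None]
def circfit(p,c0,r):
    from scipy.optimize import least_squares
    s=least_squares(lambda c:np.hypot(p[:,0]-c[0],p[:,1]-c[1])-r,c0,loss='soft_l1',f_scale=1.5)
    return s.x.round(1),np.median(np.abs(s.fun))
def wimg(n):
    im,d=viewer.get_image('wrist'); c=viewer.get_calibration('wrist')
    np.savez(n+'.npz',im=im,d=d,K=c['K'],rv=c['rvec'],t=c['tvec']); cv2.imwrite('pics/'+n+'.png',cv2.resize(im,(800,600)))
    return dict(im=im,d=d,K=np.array(c['K']),rv=np.array(c['rvec']),t=np.array(c['tvec']))
E
python3 - <<'E'
from h import *
f=np.load('w1.npz'); im,d=f['im'],f['d']; hsv=cv2.cvtColor(im,cv2.COLOR_BGR2HSV).astype(int);H,S,V=cv2.split(hsv)
v,u=np.mgrid[:384,:512]; uv=np.c_[u.ravel(),v.ravel()]
W=cast(uv,100,f).reshape(384,512,3)
for c0 in [(541,-288.5)]:
    rr=np.hypot(W[...,0]-c0[0],W[...,1]-c0[1])
    m=(rr>48)&(rr<78)&(V>135)&(S<60)&(u<248)&(v<300)
    # depth-consistent rim height
    C=-cv2.Rodrigues(f['rv'])[0].T@f['t']; 
    Rm=cv2.Rodrigues(f['rv'])[0]; zc=((W-C)@Rm.T)[...,2]
    for tol in (6,12):
        mm=m&(np.abs(d-zc)<tol); print('rim',mm.sum(),circfit(W[mm],c0,62))
r=((H<6)|(H>172))&(S>150)&(V>90)&(u>190)&(u<290)&(v>125)&(v<170)
n,l,st,_=cv2.connectedComponentsWithStats(r.astype(np.uint8)); i=1+st[1:,4].argmax()
p=cast(np.c_[u[l==i],v[l==i]],86,f)[:,:2]; c=p.mean(0); ax=np.linalg.svd(p-c)[2][0]; s=(p-c)@ax
print('handle',len(p),'ang',np.arctan2(ax[1],ax[0]),(c+ax*s.min()).round(1),(c+ax*s.max()).round(1))
print('pivot top',cast([[333*.64,231*.64]],88,f).round(1),'tip',cast([[441*.64,240*.64]],84,f).round(1),'pipe end',cast([[362*.64,150*.64]],42,f).round(1))
print('left lug end mid',cast([[183*.64,344*.64]],98,f).round(1), 'lug center root', cast([[207*.64,348*.64]],98,f).round(1))
E
```

```text
rim 1073 (array([ 540.9, -291.2]), np.float64(1.1285520576536285))
rim 1073 (array([ 540.9, -291.2]), np.float64(1.1285520576536285))
handle 900 ang 1.8131973587131185 [ 437.7 -305. ] [ 419.4 -231.3]
pivot top [[ 435.7 -295.4   88. ]] tip [[ 418.8 -229.5   84. ]] pipe end [[ 382.8 -299.7   42. ]]
left lug end mid [[ 543.5 -374.8   98. ]] lug center root [[ 539.4 -356.1   98. ]]
```

Scaled: 165 mm / 500 = 0.33, 155 mm / 500 = 0.31.

Request:
pendant(deltas=[0,0,0.09,0,0,0,0,0,0.18,0,0,0,0,0,0.26,0,0,0,0,0,0.31,0,0,0,0,0,0.33,0,0,0,0,0,0.33,0,0,0])

```text
clock: 1.95
position: [453.9, -235.0, 65.3]
ee_rot: [-0.175, 0.985, 0.0, -0.001]
contact_force: [-0.2, -0.1, 0.2]
gripper_width: 0.2
grasp_force: 0.0
```

```bash
python3 - <<'E'
from h import *
s=arm.read_state(); r=R.from_quat(s['ee_rot']); A=np.array([435.7,-296])
for phi in (1.81,2.1,2.4,2.7,3.0,3.2):
    for d in (20,):
        u=np.array([np.cos(phi),np.sin(phi)]); n=np.array([-u[1],u[0]]); c=A+55*u-d*n
        print(phi,c.round(),r.inv().apply(np.r_[c,66]-s['position']).round(1))
E
```

```text
1.81 [ 442. -238.] [12.   1.4 -0.6]
2.1 [ 425. -238.] [28.1  6.7 -0.6]
2.4 [ 409. -244.] [45.6  7.  -0.5]
2.7 [ 395. -254.] [62.4  2.2 -0.5]
3.0 [ 384. -268.] [77.1 -7.4 -0.5]
3.2 [ 380. -279.] [ 85.  -16.   -0.5]
```

Scaled: 77 mm / 500 = 0.154, 70 mm / 500 = 0.14.

Request:
pendant(deltas=[0.024,0.002,0,0,0,0,0.04,0.008,0,0,0,0,0.056,0.014,0,0,0,0,0.074,0.014,0,0,0,0,0.09,0.014,0,0,0,0,0.108,0.01,0,0,0,0,0.124,0.004,0,0,0,0,0.14,-0.006,0,0,0,0,0.154,-0.016,0,0,0,0,0.154,-0.016,0,0,0,0])

```text
clock: 2.95
position: [382.9, -268.7, 65.6]
ee_rot: [-0.174, 0.985, 0.001, -0.002]
contact_force: [-0.2, 0.7, -0.6]
gripper_width: 0.3
grasp_force: 0.0
```

Request:
pendant(deltas=[0.008,-0.008,0,0,0,0,0.016,-0.016,0,0,0,0,0.016,-0.016,0,0,0,0])

```text
clock: 3.25
position: [380.3, -278.3, 65.9]
ee_rot: [-0.175, 0.985, 0.001, -0.0]
contact_force: [2.4, 6.3, -0.6]
gripper_width: -0.3
grasp_force: 2.7
```

```bash
python3 - <<'E'
from h import *
f=wimg('w2')
E
```

```text
(no output)
```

View pics/w2.png

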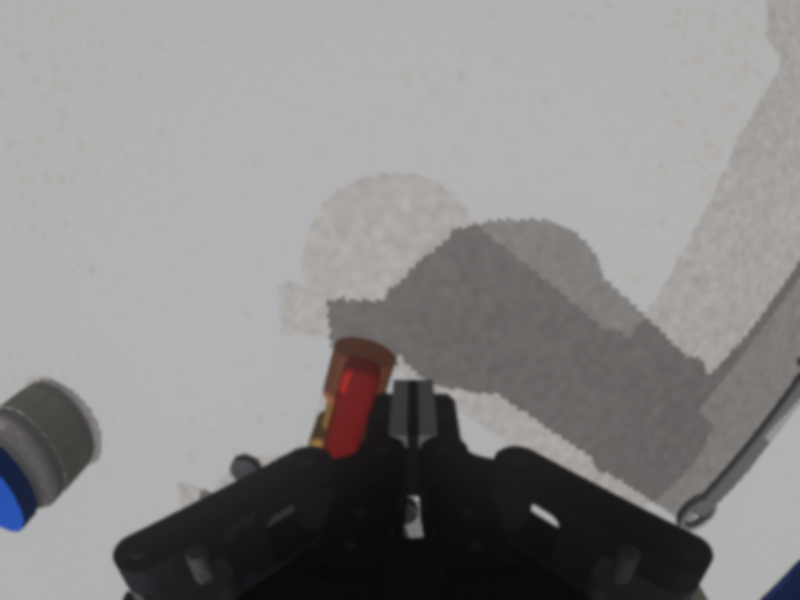

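The handle (360,400) now lies nearly over the pipe. I'll push a little further, against the stop.

Scaled: -4 mm / 500 = -0.008, -2 mm / 500 = -0.004.

Request:
pendant(deltas=[0.002,-0.004,0,0,0,0,0.002,-0.008,0,0,0,0,0.002,-0.008,0,0,0,0])

```text
clock: 3.6
position: [380.3, -279.5, 65.6]
ee_rot: [-0.175, 0.985, 0.003, -0.001]
contact_force: [4.6, 21.3, 4.7]
gripper_width: -0.6
grasp_force: 10.5
```

Request:
pendant(deltas=[0.002,-0.004,0,0,0,0,0.002,-0.008,0,0,0,0,0.002,-0.008,0,0,0,0])

```text
clock: 3.9
position: [380.2, -280.5, 65.4]
ee_rot: [-0.174, 0.985, 0.005, -0.001]
contact_force: [6.4, 38.9, 9.9]
gripper_width: -0.1
grasp_force: 18.9
```

Scaled: -240 mm / 500 = -0.48, -170 mm / 500 = -0.34.

Request:
pendant(deltas=[-0.01,0.03,0,0,0,0,-0.01,0.03,-0.04,0,0,0,-0.01,0.03,-0.14,0,0,0,-0.01,0.03,-0.24,0,0,0,-0.01,0.03,-0.34,0,0,0,-0.01,0.03,-0.44,0,0,0,-0.01,0.03,-0.48,0,0,0,-0.01,0.03,-0.48,0,0,0])

```text
clock: 4.7
position: [381.6, -272.0, 309.9]
ee_rot: [-0.175, 0.985, -0.002, 0.002]
contact_force: [-0.0, -1.0, -0.2]
gripper_width: -0.5
grasp_force: 0.0
```

```bash
python3 -c "
from h import *
to(640,-240,310)"
```

```text
row [-253.6  -59.2    1.2] toolx yaw -2.789 pos [ 381.6 -272.   309.9] tilt [ 0.006 -0.003 -1.   ] 4.7
```

Scaled: -254 mm / 500 = -0.508, -212 mm / 500 = -0.424.

Request:
pendant(deltas=[-0.084,-0.02,0,0,0,0,-0.17,-0.04,0,0,0,0,-0.254,-0.06,0,0,0,0,-0.34,-0.08,0,0,0,0,-0.424,-0.1,0,0,0,0,-0.508,-0.118,0,0,0,0,-0.508,-0.118,0,0,0,0,-0.508,-0.118,0,0,0,0], jaw=85)

```text
clock: 5.5
position: [639.4, -238.5, 302.5]
ee_rot: [-0.176, 0.984, 0.001, -0.003]
contact_force: [0.1, -0.6, 0.2]
gripper_width: 84.9
grasp_force: 0.0
```

```bash
python3 - <<'E'
from h import *
to(0,0,0); f=wimg('w3')
E
```

```text
row [515.6 443.8 307.2] toolx yaw -2.7886 pos [ 639.4 -238.5  302.5] tilt [-0.007  0.001 -1.   ] 5.5
```

View pics/w3.png

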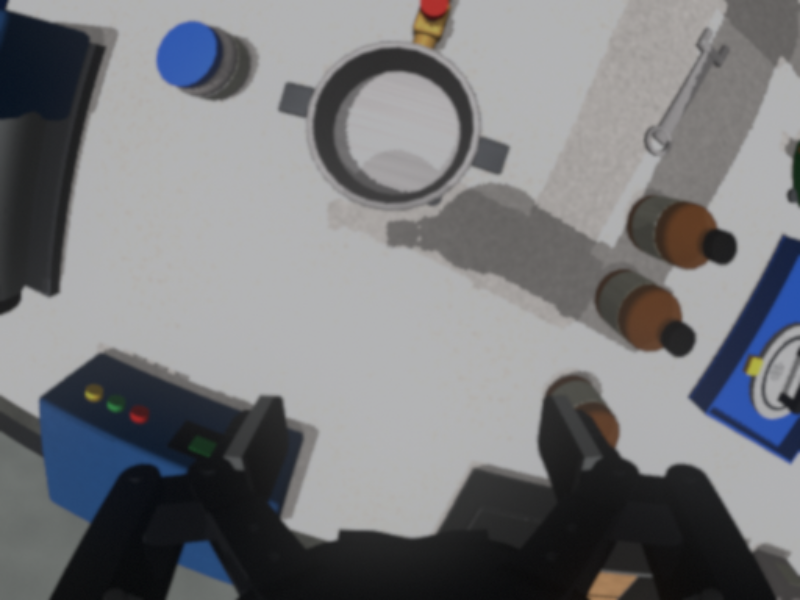

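The pot is now fully in view: the rim is centred at (394,125), the lugs are at (297,100) and (490,153), and the valve handle lies along -x (433,8).

```bash
cat > pot.py <<'E'
from h import *
def pot(n):
    f=np.load(n+'.npz'); im,d=f['im'],f['d']; S,V=cv2.split(cv2.cvtColor(im,cv2.COLOR_BGR2HSV).astype(int))[1:]
    v,u=np.mgrid[:384,:512]; uv=np.c_[u.ravel(),v.ravel()]
    W=cast(uv,100,f).reshape(384,512,3); L=cast(uv,98,f).reshape(384,512,3)
    C=-cv2.Rodrigues(f['rv'])[0].T@f['t']; zc=((W-C)@cv2.Rodrigues(f['rv'])[0].T)[...,2]
    c=np.array([541,-290.])
    for k in range(3):
        rr=np.hypot(W[...,0]-c[0],W[...,1]-c[1]); m=(rr>52)&(rr<72)&(V>95)&(S<60)&(np.abs(d-zc)<5)
        c,e=circfit(W[m],c,62)
    r=np.hypot(*(L[...,:2]-c).transpose(2,0,1)); a=(V<110)&(S<90)&(r>69)&(r<86)&(np.abs(d-zc)<8)
    q=L[a][:,:2]-c; q=q[np.abs(q[:,0])<25]; P,N=q[q[:,1]>0],q[q[:,1]<0]
    print(n,'centre',c,e,m.sum(),len(P),len(N),'lugs',P.mean(0).round(1),N.mean(0).round(1),'yaw',-np.arctan2(*(P.mean(0)-N.mean(0))).round(4))
if __name__=='__main__':
    import sys; pot(sys.argv[1])
E
python3 pot.py w3; python3 - <<'E'
from h import *
f=np.load('w3.npz'); im=f['im']; v,u=np.mgrid[:384,:512]
H,S,V=cv2.split(cv2.cvtColor(im,cv2.COLOR_BGR2HSV).astype(int)); b=(V<45)
for x,y in [(720,246),(678,338)]:
    print('cap',cast([[x*.64,y*.64]],135,f).round())
print('cap3 hidden; body foot',cast([[570*.64,385*.64]],0,f).round())
to(600,295,200)
E
```

```text
w3 centre [ 541.  -291.2] 1.5045031351754474 1674 276 260 lugs [-4.  77.1] [  4.2 -77.1] yaw 0.0536
cap [[525. -20. 135.]]
cap [[607. -20. 135.]]
cap3 hidden; body foot [[724. -19.   0.]]
row [-148.3  514.2  104.6] toolx yaw -2.7891 pos [ 638.8 -238.8  304.1] tilt [-0.005  0.001 -1.   ] 5.55
```

```bash
python3 -c "
from h import *
to(690,335,300)"
```

```text
row [-246.2  520.9    4.2] toolx yaw -2.7891 pos [ 638.8 -238.8  304.1] tilt [-0.005  0.001 -1.   ] 5.55
```

Scaled: 433 mm / 500 = 0.866, 390 mm / 500 = 0.78.

Request:
pendant(deltas=[-0.04,0.086,0,0,0,0,-0.082,0.172,0,0,0,0,-0.122,0.26,0,0,0,0,-0.164,0.346,0,0,0,0,-0.204,0.434,0,0,0,0,-0.246,0.52,0,0,0,0,-0.286,0.606,0,0,0,0,-0.328,0.694,0,0,0,0,-0.368,0.78,0,0,0,0,-0.41,0.866,0,0,0,0])

```text
clock: 6.55
position: [681.4, 238.8, 307.7]
ee_rot: [-0.175, 0.985, -0.0, 0.0]
contact_force: [1.4, 0.3, 0.3]
gripper_width: 85.4
grasp_force: 0.0
```

Request:
pendant(deltas=[-0.04,0.086,0,0,0,0,-0.082,0.174,0,0,0,0,-0.082,0.174,0,0,0,0,-0.082,0.174,0,0,0,0,-0.082,0.174,0,0,0,0])

```text
clock: 7.05
position: [690.8, 332.5, 307.3]
ee_rot: [-0.175, 0.985, -0.0, 0.0]
contact_force: [0.8, -0.4, 1.0]
gripper_width: 84.9
grasp_force: 0.0
```

```bash
python3 - <<'E'
from h import *
to(0,0,0); f=wimg('w4')
E
```

```text
row [763.2 -74.2 307.1] toolx yaw -2.7902 pos [690.8 332.5 307.3] tilt [ 0. -0. -1.] 7.05
```

View pics/w4.png

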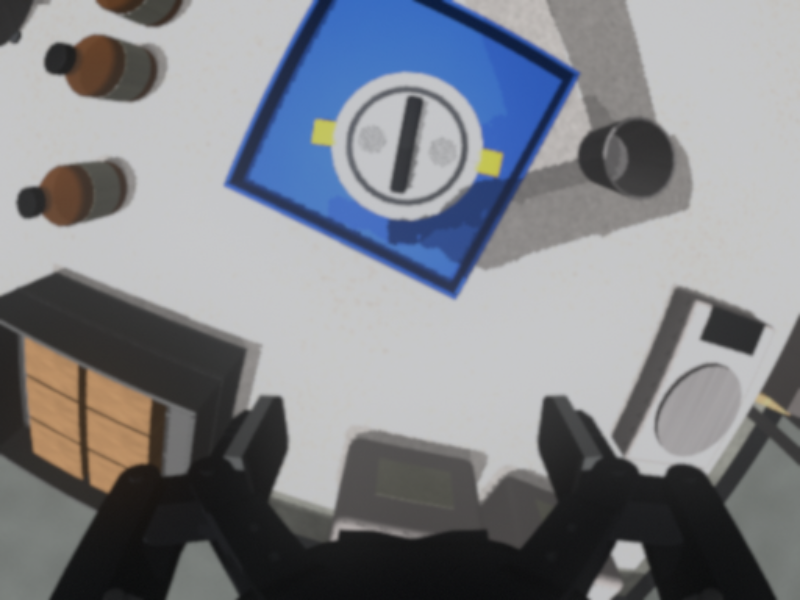

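The lid disc is centred at (407,146), with ears at (324,132) and (490,162). The bar runs from (413,97) to (400,192), clear of the tray walls.

```bash
cat > lid.py <<'E'
from h import *
import sys
f=np.load(sys.argv[1]+'.npz'); im,d=f['im'],f['d']; H,S,V=cv2.split(cv2.cvtColor(im,cv2.COLOR_BGR2HSV).astype(int))
v,u=np.mgrid[:384,:512]; box=(u>190)&(u<330)&(v>40)&(v<145)
def pts(m,z): return cast(np.c_[u[m],v[m]],z,f)[:,:2]
y=pts(box&(H>20)&(H<36)&(S>110)&(V>90),17); c=y.mean(0); s=np.linalg.svd(y-c)[2][0]; k=(y-c)@s
a,b=y[k>0].mean(0),y[k<0].mean(0); e=a-b; e*=np.sign(e[1]); print('ears',(k>0).sum(),(k<0).sum(),'mid',((a+b)/2).round(1),'len',np.hypot(*e).round(1),'lid yaw',-np.arctan2(*e).round(4))
m=(box&(S<70)&(V>70)).astype(np.uint8); n,l,st,_=cv2.connectedComponentsWithStats(m); i=1+np.argmax([st[j,4]*(l[120,100] !=j) for j in range(1,n)])
cn=max(cv2.findContours((l==i).astype(np.uint8),cv2.RETR_EXTERNAL,cv2.CHAIN_APPROX_NONE)[0],key=cv2.contourArea)[:,0]
p=cast(cn,17,f)[:,:2]; print('disc',len(p),circfit(p,(a+b)/2,70))
k=box&(V<70)&(S<90)&(np.hypot(u-262,v-93)<38); n,l,st,_=cv2.connectedComponentsWithStats(k.astype(np.uint8)); i=1+st[1:,4].argmax()
q=pts(l==i,59); c=q.mean(0); ax=np.linalg.svd(q-c)[2][0]; t=(q-c)@ax; print('bar@59',len(q),c.round(1),'mid',(c+ax*(t.min()+t.max())/2).round(1),'len',np.ptp(t).round(1),'yaw',np.arctan2(ax[1],ax[0]).round(4))
Rm=cv2.Rodrigues(f['rv'])[0];C=-Rm.T@f['t']
def wz(m):
    P=cast(np.c_[u[m],v[m]],0,f); r=P-C; dep=r@Rm.T; return np.median((C+r*(d[m]/dep[:,2])[:,None])[:,2])
print('z disc',wz(box&(S<70)&(V>140)).round(1),'bar',wz(l==i).round(1))
E
python3 lid.py w4
```

```text
ears 168 150 mid [603.7 293.2] len 156.8 lid yaw 0.1629
disc 314 (array([603.9, 293.3]), np.float64(1.061739087514077))
bar@59 483 [603.5 293.7] mid [603.6 293.7] len 78.7 yaw 0.1634
z disc 18.5 bar 59.4
```

```bash
python3 -c "
from h import *
to(603.7,293.3,130)"
```

```text
row [ 95.6  -6.5 177.6] toolx yaw -2.7906 pos [691.  332.2 307.6] tilt [ 0.001  0.    -1.   ] 7.1
```

Scaled: 177 mm / 500 = 0.354, 150 mm / 500 = 0.3, 0.188 rad / 6.2832 = 0.0299.

Request:
pendant(deltas=[0.04,-0.004,0.08,0,0,0.008,0.08,-0.006,0.16,0,0,0.0159,0.12,-0.008,0.23,0,0,0.0223,0.16,-0.01,0.3,0,0,0.0271,0.192,-0.013,0.354,0,0,0.0299,0.192,-0.013,0.354,0,0,0.0299,0.192,-0.013,0.354,0,0,0.0299,0.192,-0.013,0.354,0,0,0.0299])

```text
clock: 7.9
position: [605.4, 295.6, 132.2]
ee_rot: [-0.082, 0.997, 0.001, 0.003]
contact_force: [0.3, 0.2, 0.6]
gripper_width: 84.9
grasp_force: 0.0
```

```bash
python3 -c "
from h import *
to(603.7,293.3,31)"
```

```text
row [  2.6  -2.1 101.2] toolx yaw -2.9771 pos [605.4 295.6 132.2] tilt [ 0.005  0.003 -1.   ] 7.9
```

Scaled: 100 mm / 500 = 0.2, 90 mm / 500 = 0.18.

Request:
pendant(deltas=[0.002,-0.002,0.08,0,0,0,0.002,-0.002,0.15,0,0,0,0.002,-0.002,0.18,0,0,0,0.002,-0.002,0.2,0,0,0,0.002,-0.002,0.2,0,0,0,0.002,-0.002,0.2,0,0,0,0.002,-0.002,0.2,0,0,0])

```text
clock: 8.6
position: [603.5, 294.8, 31.3]
ee_rot: [-0.083, 0.997, 0.001, 0.002]
contact_force: [0.5, -0.1, 0.7]
gripper_width: 84.5
grasp_force: 0.0
```

```bash
python3 -c "
from h import *
to(603.7,293.3,31)"
```

```text
row [ 0.1 -1.5  0.3] toolx yaw -2.9764 pos [603.5 294.8  31.3] tilt [ 0.003  0.002 -1.   ] 8.6
```

Scaled: -1 mm / 500 = -0.002.

Request:
pendant(deltas=[0,-0.002,0,0,0,0,0,-0.002,0,0,0,0,0,-0.002,0,0,0,0,0,-0.002,0,0,0,0,0,-0.002,0,0,0,0,0,-0.002,0,0,0,0,0,-0.002,0,0,0,0,0,-0.002,0,0,0,0], jaw=0)

```text
clock: 9.4
position: [602.7, 293.2, 29.6]
ee_rot: [-0.082, 0.997, 0.0, 0.0]
contact_force: [0.2, 1.1, 3.3]
gripper_width: 12.8
grasp_force: 59.2
```

Request:
pendant(deltas=[0,0,0,0,0,0,0,0,0,0,0,0,0,0,0,0,0,0,0,0,0,0,0,0,0,0,0,0,0,0])

```text
clock: 9.9
position: [602.7, 293.2, 29.6]
ee_rot: [-0.082, 0.997, 0.0, 0.0]
contact_force: [-0.7, 1.1, 2.7]
gripper_width: 12.8
grasp_force: 59.4
```

Scaled: -205 mm / 500 = -0.41, -195 mm / 500 = -0.39.

Request:
pendant(deltas=[0,0,-0.02,0,0,0,0,0,-0.06,0,0,0,0,0,-0.11,0,0,0,0,0,-0.17,0,0,0,0,0,-0.23,0,0,0,0,0,-0.29,0,0,0,0,0,-0.35,0,0,0,0,0,-0.39,0,0,0,0,0,-0.41,0,0,0,0,0,-0.41,0,0,0])

```text
clock: 10.9
position: [602.5, 292.8, 234.8]
ee_rot: [-0.082, 0.997, 0.0, 0.0]
contact_force: [-0.2, 0.1, -4.3]
gripper_width: 13.2
grasp_force: 58.8
```

```bash
python3 - <<'E'
from h import *
to(541,-291,232); im,_=viewer.get_image('wrist'); cv2.imwrite('pics/w5.png',cv2.resize(im,(800,600)))
E
```

```text
row [ 156.2 -565.9    2.4] toolx yaw -2.9772 pos [602.5 292.8 234.8] tilt [ 0.     0.001 -1.   ] 10.9
```

View pics/w5.png

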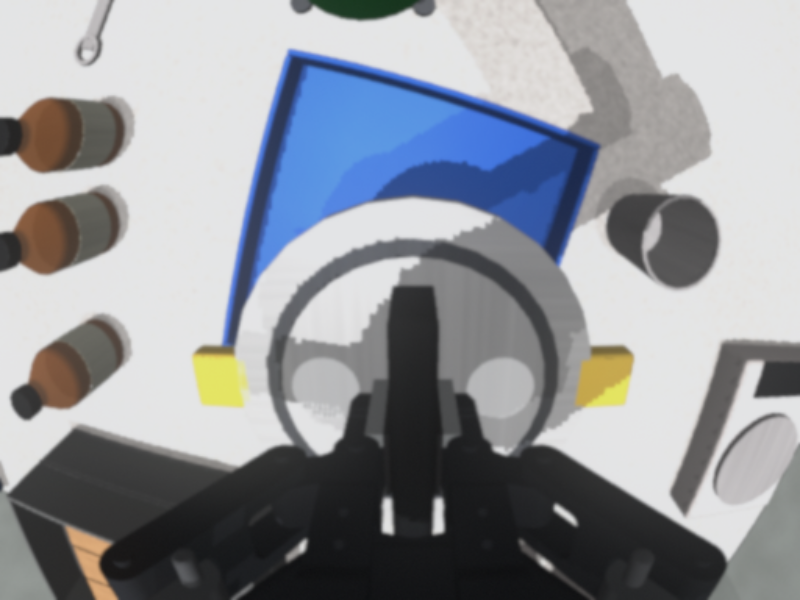

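The lid hangs level in the fingers with its ears at (219,378) and (605,378), in line with the tool, and it is out of the tray. Now I'll carry it across high.

Scaled: -360 mm / 500 = -0.72, -320 mm / 500 = -0.64, 0.11 rad / 6.2832 = 0.0175.

Request:
pendant(deltas=[0.008,-0.03,0,0,0,0,0.024,-0.084,0,0,0,0,0.044,-0.16,0,0,0,0.0016,0.066,-0.24,0,0,0,0.0032,0.088,-0.32,0,0,0,0.0048,0.11,-0.4,0,0,0,0.0064,0.134,-0.48,0,0,0,0.008,0.156,-0.56,0,0,0,0.0111,0.178,-0.64,0,0,0,0.0143,0.2,-0.72,0,0,0,0.0175])

```text
clock: 11.95
position: [561.0, -80.7, 232.6]
ee_rot: [-0.027, 1.0, -0.0, -0.002]
contact_force: [0.2, 0.0, -4.3]
gripper_width: 12.9
grasp_force: 58.7
```

Request:
pendant(deltas=[0.03,-0.076,0,0,0,0,0.06,-0.156,0,0,0,0,0.09,-0.23,0,0,0,0,0.12,-0.29,0,0,0,0,0.144,-0.336,0,0,0,0,0.154,-0.36,0,0,0,0,0.158,-0.372,0,0,0,0,0.158,-0.372,0,0,0,0,0.158,-0.372,0,0,0,0,0.158,-0.372,0,0,0,0])

```text
clock: 12.95
position: [494.7, -267.7, 234.1]
ee_rot: [-0.028, 1.0, 0.0, -0.0]
contact_force: [-0.1, -0.2, -4.5]
gripper_width: 13.2
grasp_force: 58.8
```

```bash
python3 - <<'E'
from h import *
to(541,-291.2,232); wimg('w6')
E
```

```text
row [-44.9 -26.1   2.1] toolx yaw -3.0854 pos [ 494.7 -267.7  234.1] tilt [-0.  0. -1.] 12.95
```

View pics/w6.png

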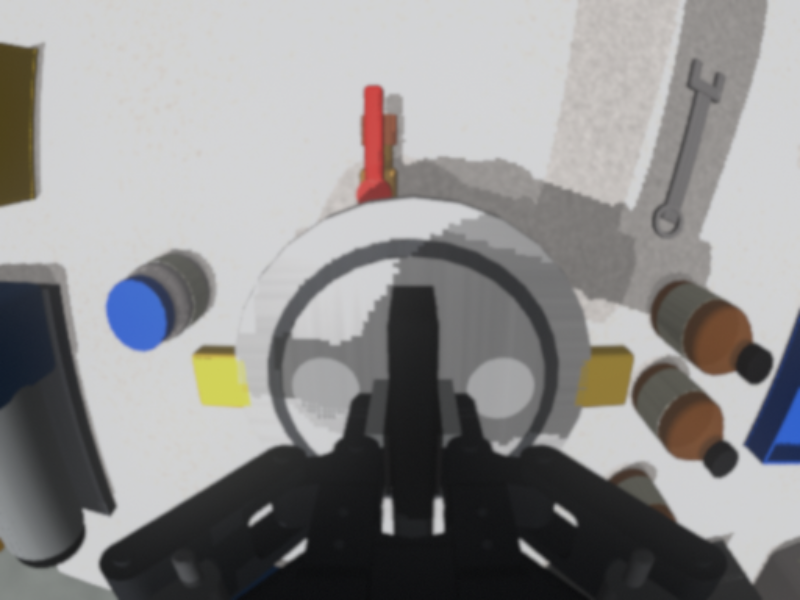

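The lid is over the pot area with its ears at (220,377) and (605,376). The valve handle runs from (373,88) to (375,190), over the pipe. Next I measure the lid in the hand and the valve angle.

```bash
cat > hl.py <<'E'
from h import *
import sys
f=np.load(sys.argv[1]+'.npz'); im,d=f['im'],f['d']; H,S,V=cv2.split(cv2.cvtColor(im,cv2.COLOR_BGR2HSV).astype(int))
v,u=np.mgrid[:384,:512]; Rm=cv2.Rodrigues(f['rv'])[0]; C=-Rm.T@f['t']
P=cast(np.c_[u.ravel(),v.ravel()],0,f); r=P-C; X=(C+r*(d.ravel()/(r@Rm.T)[:,2])[:,None]).reshape(384,512,3)
g=(S<70)&(V>100)&(u>160)&(u<370)&(v>135)&(v<270)&(X[...,2]>float(sys.argv[2])-12)&(X[...,2]<float(sys.argv[2])+12)
D=X[g]; c=D.mean(0); nrm=np.linalg.svd(D-c,full_matrices=False)[2][2]; zt=c[2]; print('disc top z',zt.round(2),'normal',(nrm*np.sign(nrm[2])).round(3),g.sum())
y=(H>18)&(H<36)&(S>110)&(V>60)&(v>219)&(v<265)&(u>115)&(u<415)
n,l,st,ce=cv2.connectedComponentsWithStats(y.astype(np.uint8)); ids=[i for i in range(1,n) if st[i,4]>150]
# top faces: use mid-height, outer edge via min area rect of each ear
e=[cast(np.c_[u[l==i],v[l==i]],zt,f)[:,:2] for i in ids]; e.sort(key=lambda q:-q[:,1].mean())
m=[q.mean(0) for q in e]; w=m[0]-m[1]
print('ears',[len(q) for q in e],'mid',((m[0]+m[1])/2).round(1),'yaw',-np.arctan2(*w).round(4),'len',np.hypot(*w).round(1))
con=max(cv2.findContours(cv2.morphologyEx((g|((S<70)&(np.abs(X[...,2]-zt)<6)&(v<270))).astype(np.uint8),cv2.MORPH_CLOSE,np.ones((5,5))),cv2.RETR_EXTERNAL,cv2.CHAIN_APPROX_NONE)[0],key=cv2.contourArea)[:,0]
con=con[con[:,1]<205]; print('disc circ',circfit(cast(con,zt,f)[:,:2],(m[0]+m[1])/2,70),len(con))
red=((H<6)|(H>172))&(S>150)&(V>90)&(v<116)
if red.sum()>50:
    p=cast(np.c_[u[red],v[red]],86,f)[:,:2]; c=p.mean(0); ax=np.linalg.svd(p-c)[2][0]; print('handle',c.round(1),'yaw',np.arctan(ax[1]/ax[0]).round(3))
s=arm.read_state(); print('tcp',s['position'].round(1),'toolyaw+pi',(np.arctan2(*R.from_quat(s['ee_rot']).as_matrix()[[1,0],0])%np.pi).round(4))
E
python3 hl.py w6 221
```

```text
disc top z 223.08 normal [-0.023  0.001  1.   ] 18584
ears [1028, 968] mid [ 493.  -268.8] yaw 0.0597 len 152.6
disc circ (array([ 496.8, -268.3]), np.float64(0.7333862969678577)) 326
handle [ 398.3 -298.1] yaw 0.065
tcp [ 494.7 -267.7  234.2] toolyaw+pi 0.0562
```

Scaled: -43 mm / 500 = -0.086, -38 mm / 500 = -0.076.

```bash
python3 -c "
from h import *
to(539.3,-290.8,234)"
```

```text
row [-43.2 -25.6   0.2] toolx yaw -3.0854 pos [ 494.7 -267.7  234.2] tilt [-0.  0. -1.] 13.0
```

Request:
pendant(deltas=[-0.02,-0.012,0,0,0,0,-0.05,-0.028,0,0,0,0,-0.076,-0.042,0,0,0,0,-0.086,-0.05,0,0,0,0,-0.086,-0.05,0,0,0,0,-0.086,-0.05,0,0,0,0])

```text
clock: 13.6
position: [538.3, -291.0, 233.9]
ee_rot: [-0.027, 1.0, 0.0, -0.001]
contact_force: [-0.8, 0.1, -4.0]
gripper_width: 13.1
grasp_force: 58.8
```

Request:
pendant(deltas=[0,0,0.04,0,0,0,0,0,0.09,0,0,0,0,0,0.13,0,0,0,0,0,0.156,0,0,0,0,0,0.168,0,0,0,0,0,0.168,0,0,0,0,0,0.168,0,0,0,0,0,0.168,0,0,0])

```text
clock: 14.4
position: [539.3, -291.5, 151.6]
ee_rot: [-0.028, 1.0, -0.0, 0.001]
contact_force: [0.3, 0.2, -2.7]
gripper_width: 13.2
grasp_force: 58.8
```

```bash
python3 - <<'E'
from h import *
to(539.3,-290.8,134); wimg('w7')
E
python3 hl.py w7 139
```

```text
row [ 0.   0.7 17.6] toolx yaw -3.0866 pos [ 539.3 -291.5  151.6] tilt [ 0.002 -0.001 -1.   ] 14.4
disc top z 140.28 normal [-0.025  0.001  1.   ] 18448
ears [1061, 895] mid [ 537.4 -293.1] yaw 0.0566 len 153.1
disc circ (array([ 541.3, -291.9]), np.float64(0.724704259625085)) 326
handle [ 418.3 -297.1] yaw 0.055
tcp [ 539.2 -291.4  151.5] toolyaw+pi 0.0549
```

Scaled: 16 mm / 500 = 0.032, 13 mm / 500 = 0.026.

Request:
pendant(deltas=[0,0.002,0.01,0,0,0,0,0.002,0.018,0,0,0,0,0.002,0.026,0,0,0,0,0.002,0.032,0,0,0,0,0.002,0.032,0,0,0,0,0.002,0.032,0,0,0,0,0.002,0.032,0,0,0])

```text
clock: 15.15
position: [538.7, -290.3, 134.5]
ee_rot: [-0.027, 1.0, -0.0, 0.0]
contact_force: [0.3, 0.9, -3.8]
gripper_width: 13.0
grasp_force: 58.8
```

```bash
python3 - <<'E'
from h import *
to(0,0,0); wimg('w8')
o=[]
for n in ['scene','side']:
    im,d=viewer.get_image(n); o.append(im)
a=cv2.resize(o[0][170:280,90:210],(440,403),interpolation=3); b=cv2.resize(o[1][125:215,280:380],(360,324)); 
c=np.zeros((403,800,3),np.uint8); c[:,:440]=a; c[:324,440:]=b; cv2.imwrite('pics/fin.png',c)
E
python3 hl.py w8 123
```

```text
row [522.  319.4 134.2] toolx yaw -3.0867 pos [ 538.7 -290.3  134.5] tilt [ 0. -0. -1.] 15.15
disc top z 123.36 normal [-0.023  0.001  1.   ] 18443
ears [985, 894] mid [ 536.4 -291.4] yaw 0.0608 len 154.0
disc circ (array([ 540.8, -290.8]), np.float64(0.7416987720633017)) 326
handle [ 420.8 -296.9] yaw 0.055
tcp [ 538.6 -290.3  134.5] toolyaw+pi 0.0548
```

View pics/fin.png

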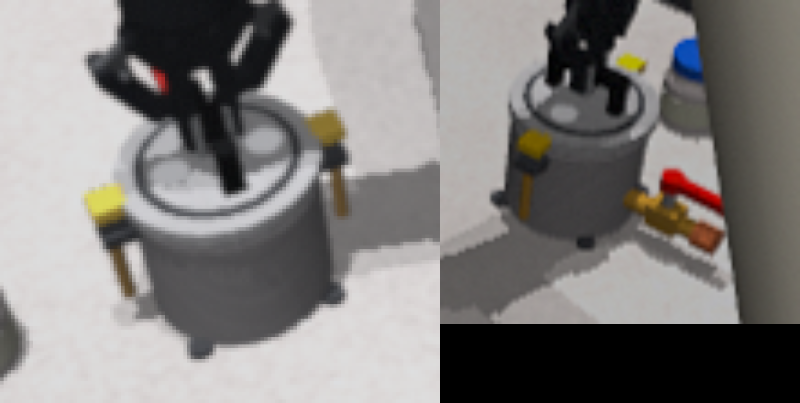

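Both views show the lid centred above the pot with its ears over the lugs, (105,200) above (118,235) and (327,127) above (335,155), and the valve open. The lid's underside measures about 11 mm above the rim, so I'll let it settle and hand in.

Request:
pendant(deltas=[0,0,0,0,0,0,0,0,0,0,0,0,0,0,0,0,0,0,0,0,0,0,0,0,0,0,0,0,0,0])

```text
clock: 15.8
position: [538.5, -290.2, 134.4]
ee_rot: [-0.027, 1.0, -0.0, 0.0]
contact_force: [-0.1, 0.5, -4.7]
gripper_width: 13.1
grasp_force: 58.8
```

```bash
python3 -c "
from bench import arm
print(arm.job_done())"
```

```text
the job is handed in; nothing more can be done
None
```

I opened the valve to its stop and handed the job in with the lid still gripped about 11 mm above the rim, centred to within about 1 mm by my measurement and its ears in line with the lugs; the judge's verdict was not shown.

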